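# Flip the stock tags of the culture-jar trays

### The arm

A 6-joint arm with a two-finger parallel gripper is mounted at the origin on the work surface. World frame = base frame: x ahead of the robot, y to its left, z up, the work surface at z = 0. Lengths are in m, angles in rad, forces in N, time in s.
With the tool pointing down it reaches from about 0.325 to 0.9 m from the base axis. Payload 6.1 kg.
Tool frame: the origin (TCP) lies midway between the tips of the shut fingers; the grasp point (between the pads) lies 19 mm behind it; x points along the fingers, y is the direction in which the jaws open and shut, and the axes are right-handed (so a half turn about x gives the same grasp; the last joint's range is limited). The gripper opens to 85 mm and grips with 20 to 120 N. Pads are 22 mm wide; open, the fingers measure 114 mm over their backs; the gripper's body (76 mm by 85 mm) begins 54 mm behind the grasp point. The pads swing forward as they close: fully open they stand 13 mm farther back than shut.
Start: joints at [-1.358, 0.22, 1.526, -0, 1.395, -0.126], TCP at [0.208, -0.589, 0.231] pointing down, gripper open.
Joint ranges: [-2.98, 2.98], [-0.91, 2.08], [0.09, 2.57], [-1.24, 4.39], [0.2, 2.65], [-2.68, 2.68]. Speed limits (rad/s): [2.57, 2.57, 3.01, 3.14, 3.14, 3.14].

### API

Orientations are given as [roll, pitch, yaw] about the fixed x, y, z axes, in that order (R = Rz(yaw) Ry(pitch) Rx(roll)).
In Python, from plant import movep, move_l, set_joints, gripper_to, hold, inverse_kinematics, observe, get_image, get_calibration, Unreachable, job_done gives the robot as it stands. Calls block until the motion is done:
- movep(position, orientation): joint-space move of the TCP to a pose.
- move_l(position, feed=0.15, rotation=None, max_force=None): straight line of the TCP; rotation=None keeps the orientation; feed is the mean speed in m/s. With max_force (N) it stops when the force on the tool has changed by that much, and returns True; else False.
- set_joints(angles): joint-space move.
- gripper_to(opening, f_grip=None): finger opening in m; f_grip is the grip in N (None keeps the last); returns when the fingers have stopped.
- hold(seconds).
- inverse_kinematics(position, orientation): joint angles nearest the present ones, or None.
- observe(): the state.
- get_image(name): name is "side" or "top" or "wrist"; returns (picture, depth): 480x640x3 uint8, red, green, blue; 480x640 float32, m along the optical axis (not along the pixel's ray), 0 where there is no reading.
- get_calibration(name): a dict with "intrinsics" (3x3 intrinsics, pixels), "world_from_camera" (4x4, takes a point from camera to world coordinates). Camera axes: x right, y down, z forward; pixel columns grow to the right and rows downward; lengths in m; the calibration is good to about 2 mm. A picture is of the moment at which its call begins: read the wrist's pose just before it. get_calibration takes no time and is no camera call; for the wrist camera it gives the pose at the moment of the call.
A pose or a line that the arm cannot do raises Unreachable and nothing moves.
- job_done(): hands the job in, once; it reports no verdict.
The state is a dict: "time_s": time; "q": joint angles; "joint_velocities": joint speeds; "joint_torque": joint torques, N m; "eef_pos": TCP position; "tcp_rot": TCP orientation; "ft_force": force on the tool from outside, world axes, zero at the start; "torque": the same for the moment, N m; "opening": finger opening in m.
Only numpy, scipy, OpenCV 4.12 (cv2) and the standard library are available. Lean on these libraries where they do the work, as an engineer would, in place of code of your own. Each camera call takes 0.05 s, during which the arm holds its last target. There are 200 camera calls.

### The job

Each tray of culture jars has a hinged tag on the rail in front of it. With a fingertip, gently push over the tags that are wrong, so that only the full trays (a jar in every seat) have their tag leaning back towards the tray with its round mark on the upper side, and every other tag leans fully forward towards the robot with its bar on the upper side. Do not move the trays or the other things standing about.

Things in the scene. Friction and masses are not known exactly. Their poses are not given: they have to be found in the camera images.
- rail: Fixed aluminium rail 500 mm long (its y axis), 44 mm deep, its flat top 60 mm above the table, on a foot plate 80 x 520 x 6 mm. Origin: centre of its underside, on the table. Its +x axis points away from the robot towards the trays, z up; it may be yawed up to 0.2 rad. Four tags stand along its top, 125 mm apart; one tray of jars stands behind (+x of) each tag.
- tag_a (a joint): Angle of the tag about its hinge (rad). 0: upright. +0.5: leaning fully back on its stop, towards the tray, round mark up (says 'full'). -0.5: leaning fully forward on its stop, towards the robot, bar up (says 'not full'). Turns lightly: under 0.5 N at its free edge; pushed more than 0.15 rad past upright it falls on to the other stop by itself.
- mount_a: Tag on its low fixed bracket; origin on the rail's top (z 60 mm), 10 mm below the middle of the hinge axis; axes as the rail's. Tag: white plate 60 wide, 64 tall, 4 mm thick, 30 g, free edge a round 8 mm bead, hinged below. Dark 28 mm disc on the face towards the robot, dark 44 x 9 mm bar on the other. Leaning, the bead is 29 mm before or behind the hinge axis, 53 mm above it. Over 20 N on it is too much.
- bay_a (a point): Centre, on the table, of the bay that tag a belongs to, 165 mm behind (rail's +x of) its mount. The tray in this bay is within 15 mm of it.
- tag_b (a joint): Angle of the tag about its hinge (rad). 0: upright. +0.5: leaning fully back on its stop, towards the tray, round mark up (says 'full'). -0.5: leaning fully forward on its stop, towards the robot, bar up (says 'not full'). Turns lightly: under 0.5 N at its free edge; pushed more than 0.15 rad past upright it falls on to the other stop by itself.
- mount_b: Tag on its low fixed bracket; origin on the rail's top (z 60 mm), 10 mm below the middle of the hinge axis; axes as the rail's. Tag: white plate 60 wide, 64 tall, 4 mm thick, 30 g, free edge a round 8 mm bead, hinged below. Dark 28 mm disc on the face towards the robot, dark 44 x 9 mm bar on the other. Leaning, the bead is 29 mm before or behind the hinge axis, 53 mm above it. Over 20 N on it is too much.
- bay_b (a point): Centre, on the table, of the bay that tag b belongs to, 165 mm behind (rail's +x of) its mount. The tray in this bay is within 15 mm of it.
- tag_c (a joint): Angle of the tag about its hinge (rad). 0: upright. +0.5: leaning fully back on its stop, towards the tray, round mark up (says 'full'). -0.5: leaning fully forward on its stop, towards the robot, bar up (says 'not full'). Turns lightly: under 0.5 N at its free edge; pushed more than 0.15 rad past upright it falls on to the other stop by itself.
- mount_c: Tag on its low fixed bracket; origin on the rail's top (z 60 mm), 10 mm below the middle of the hinge axis; axes as the rail's. Tag: white plate 60 wide, 64 tall, 4 mm thick, 30 g, free edge a round 8 mm bead, hinged below. Dark 28 mm disc on the face towards the robot, dark 44 x 9 mm bar on the other. Leaning, the bead is 29 mm before or behind the hinge axis, 53 mm above it. Over 20 N on it is too much.
- bay_c (a point): Centre, on the table, of the bay that tag c belongs to, 165 mm behind (rail's +x of) its mount. The tray in this bay is within 15 mm of it.
- tag_d (a joint): Angle of the tag about its hinge (rad). 0: upright. +0.5: leaning fully back on its stop, towards the tray, round mark up (says 'full'). -0.5: leaning fully forward on its stop, towards the robot, bar up (says 'not full'). Turns lightly: under 0.5 N at its free edge; pushed more than 0.15 rad past upright it falls on to the other stop by itself.
- mount_d: Tag on its low fixed bracket; origin on the rail's top (z 60 mm), 10 mm below the middle of the hinge axis; axes as the rail's. Tag: white plate 60 wide, 64 tall, 4 mm thick, 30 g, free edge a round 8 mm bead, hinged below. Dark 28 mm disc on the face towards the robot, dark 44 x 9 mm bar on the other. Leaning, the bead is 29 mm before or behind the hinge axis, 53 mm above it. Over 20 N on it is too much.
- bay_d (a point): Centre, on the table, of the bay that tag d belongs to, 165 mm behind (rail's +x of) its mount. The tray in this bay is within 15 mm of it.
- tray_1: Loose square metal tray 102 x 102 x 24 mm with 2 x 2 seats for lidded glass jars (40 mm across, tops 71 mm above the table); all four seats hold a jar: FULL. The jars are fixed in it; 0.9 kg in all. Origin: centre of its underside. Stands in one of the four bays; not to be moved.
- tray_2: Loose square metal tray 102 x 102 x 24 mm with 2 x 2 seats for lidded glass jars (40 mm across, tops 71 mm above the table); all four seats hold a jar: FULL. The jars are fixed in it; 0.9 kg in all. Origin: centre of its underside. Stands in one of the four bays; not to be moved.
- tray_3: Loose square metal tray 102 x 102 x 24 mm with 2 x 2 seats for lidded glass jars (40 mm across, tops 71 mm above the table); all four seats hold a jar: FULL. The jars are fixed in it; 0.9 kg in all. Origin: centre of its underside. Stands in one of the four bays; not to be moved.
- tray_4: Loose square metal tray 102 x 102 x 24 mm with 2 x 2 seats for lidded glass jars (40 mm across, tops 71 mm above the table); three jars and one empty seat: not full. The jars are fixed in it; 0.9 kg in all. Origin: centre of its underside. Stands in one of the four bays; not to be moved.
- jar: Loose bystander: lidded jar 56 mm across, 85 mm tall, beyond one end of the rail; origin at the centre of its underside.
- hygrometer: Loose bystander: upright instrument 24 x 60 x 70 mm beyond the other end of the rail; origin at the centre of its underside.
- forceps: Loose bystander: steel forceps 140 mm long, 7 mm high, lying in front of the rail; origin at its middle, underside.
- dish: Loose bystander: closed dish 64 mm across, 16 mm high, in front of the rail; origin at the centre of its underside.
- jar_lid: Loose bystander: jar lid 42 mm across, 10 mm high, lying between rail and trays; origin at the centre of its underside.
- sprayer: Loose bystander: spray bottle 60 mm across, 161 mm tall, to the robot's right; origin at the centre of its underside.
- block: Loose bystander: rubber block 50 x 50 x 18 mm to the robot's left; origin at the centre of its underside.

How it is judged:
At the end, for the whole second after the job is handed in: Every tag whose bay holds a full tray (tray centre within 45 mm of the bay's centre) leans back beyond 0.43 rad; every tag whose bay holds a tray with an empty seat leans forward beyond 0.43 rad; all trays are in their bays (((horizontal distance between any of tray_1, tray_2, tray_3 and bay_a below 0.045 m and value of joint tag_a above 0.43 rad) or (horizontal distance between tray_4 and bay_a below 0.045 m and value of joint tag_a below -0.43 rad)) and ((horizontal distance between any of tray_1, tray_2, tray_3 and bay_b below 0.045 m and value of joint tag_b above 0.43 rad) or (horizontal distance between tray_4 and bay_b below 0.045 m and value of joint tag_b below -0.43 rad)) and ((horizontal distance between any of tray_1, tray_2, tray_3 and bay_c below 0.045 m and value of joint tag_c above 0.43 rad) or (horizontal distance between tray_4 and bay_c below 0.045 m and value of joint tag_c below -0.43 rad)) and ((horizontal distance between any of tray_1, tray_2, tray_3 and bay_d below 0.045 m and value of joint tag_d above 0.43 rad) or (horizontal distance between tray_4 and bay_d below 0.045 m and value of joint tag_d below -0.43 rad))); the robot touches nothing.
It fails at once if a tray is shifted by more than 20 mm, lifted or tipped (distance of any of tray_1, tray_2, tray_3, tray_4 from where it was at the start of the episode above 0.02 m or angle between any of tray_1, tray_2, tray_3, tray_4's own z axis and vertical above 0.35 rad).
It fails at once if a bystander is shifted by more than 20 mm, lifted or tipped over (distance of any of jar, hygrometer, forceps, dish, jar_lid, sprayer, block from where it was at the start of the episode above 0.02 m or angle between any of jar, hygrometer, forceps, dish, jar_lid, sprayer, block's own z axis and vertical above 0.35 rad).
It fails at once if a tag is forced or squeezed with more than 20 N (contact force between the fingers and mount_a above 20 N or contact force between the fingers and mount_b above 20 N or contact force between the fingers and mount_c above 20 N or contact force between the fingers and mount_d above 20 N).
It also fails if it takes over 72 s, if anything falls off the work surface, if the arm or the gripper's body presses on something with over 40 N, if the wrist force passes 120 N, or if a joint passes its speed limit or range.

## Working session

There is one attempt and no reset: what is moved stays moved. The work goes in short steps, each a Python script; the robot and the scene stay as the last script left them, time stands still between calls to the robot, and variables do not carry over. Pictures are saved under pics/ and viewed, about 8 in all and at most 12, crops included, and the job is handed in when it is done.

```bash
mkdir -p pics
python3 - <<'E'
from plant import *
import cv2, numpy as np
for n in ("top","side"):
    im,d=get_image(n); c=get_calibration(n)
    cv2.imwrite(f"pics/{n}0.png",im[...,::-1]); np.savez(f"pics/{n}0.npz",im=im,d=d,K=c["intrinsics"],T=c["world_from_camera"])
    print(n,np.round(c["intrinsics"],1).tolist(),np.round(c["world_from_camera"],3).tolist())
print(observe()["time_s"])
E
```

```text
top [[609.6, 0.0, 329.8], [0.0, 609.6, 237.2], [0.0, 0.0, 1.0]] [[0.001, -0.989, 0.151, 0.335], [-1.0, 0.003, 0.028, -0.071], [-0.028, -0.151, -0.988, 1.37], [0.0, 0.0, 0.0, 1.0]]
side [[548.2, 0.0, 320.8], [0.0, 548.2, 236.6], [0.0, 0.0, 1.0]] [[-0.695, -0.531, 0.484, -0.106], [-0.718, 0.495, -0.489, 0.588], [0.02, -0.687, -0.726, 1.041], [0.0, 0.0, 0.0, 1.0]]
0.1
```

View pics/top0.png

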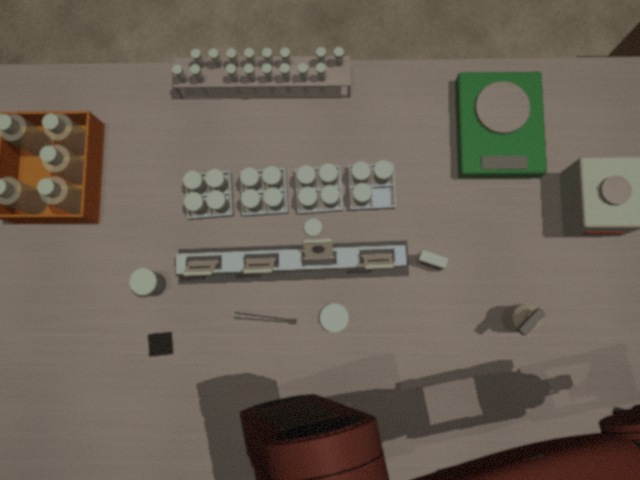

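View pics/side0.png

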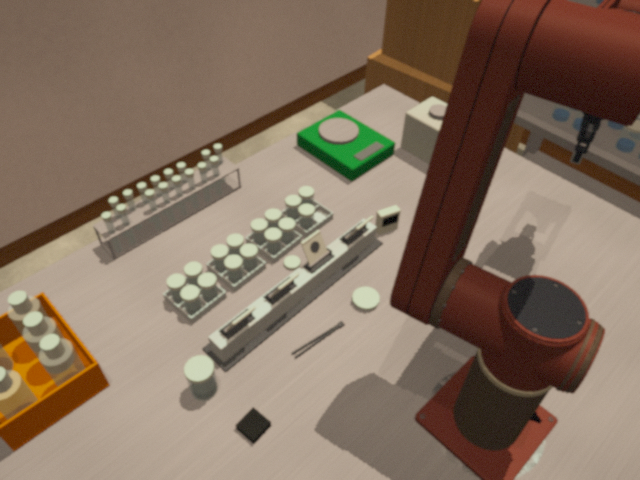

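The top view shows tags, left to right, at px (200,266) bar, (260,264) bar, (318,249) disc and (377,260) bar. The trays behind are full, full, full, and at (372,186) one with an empty seat at (382,198). So the two leftmost tags need pushing back. Next I fit the rail and locate those tags.

Run:
```python
import numpy as np, cv2
from plant import *
f=np.load("pics/top0.npz");d=f["d"];K=f["K"];T=f["T"]
v,u=np.mgrid[:480,:640]
P=np.stack([(u-K[0,2])*d/K[0,0],(v-K[1,2])*d/K[1,1],d],-1)@T[:3,:3].T+T[:3,3]
roi=np.zeros(d.shape,bool);roi[230:285,165:420]=1
z=P[...,2]
m=roi&(abs(z-.06)<.006)
rect=cv2.minAreaRect(P[m][:,:2].astype(np.float32)*1000);print("rail",m.sum(),rect)
m2=roi&(z>.10)&(z<.15)
n,l,s,c=cv2.connectedComponentsWithStats(m2.astype(np.uint8))
for i in range(1,n):
    if s[i,4]>20:
        q=P[l==i];print(np.round(c[i]),s[i,4],q.mean(0).round(4),q.min(0).round(3),q.max(0).round(3))
for nm,(a,b) in dict(tray1=(208,194),t4=(372,186),jar=(144,282),forc=(265,318),dish=(334,318)).items(): print(nm,P[b,a].round(3))
s=observe();print(s["tcp_rot"],s["eef_pos"],s["opening"])
```

```text
rail 2894 ((487.0950927734375, 37.69781494140625), (44.86626434326172, 528.908447265625), 2.0642943382263184)
[317. 244.] 311 [ 0.5115 -0.009   0.1151] [ 0.499 -0.038  0.1  ] [0.522 0.021 0.134]
[378. 264.] 234 [ 0.47   -0.1351  0.1168] [ 0.46  -0.165  0.1  ] [ 0.482 -0.106  0.131]
[258. 269.] 226 [0.4608 0.1141 0.1169] [0.451 0.084 0.1  ] [0.472 0.144 0.133]
[198. 271.] 236 [0.4567 0.2384 0.1166] [0.447 0.209 0.1  ] [0.468 0.27  0.132]
tray1 [0.629 0.232 0.076]
t4 [ 0.659 -0.128  0.016]
jar [0.436 0.361 0.086]
forc [ 0.335 -0.071  1.37 ]
dish [ 0.362 -0.042  0.017]
[-1.69250168  1.56899438  1.78784166] [ 0.20758465 -0.58893078  0.23027264] 0.08493482162300804
```

```bash
cat > h.py <<'E'
from plant import *
import numpy as np
YAW=0.036; X=np.array([np.cos(YAW),np.sin(YAW),0]); ROT=[0,np.pi/2,YAW]
TAGS={"left":np.array([.480,.2384,0]),"second":np.array([.4845,.1141,0])}   # hinge positions
def at(h,dx,z): return list(h+dx*X+[0,0,z])
def snap(n,name):
    import cv2; im,d=get_image(n); cv2.imwrite(f"pics/{name}.png",im[...,::-1]); return im,d
E
python3 - <<'E'
from h import *
gripper_to(0.0)
p=observe()["eef_pos"]; move_l([p[0],p[1],.33])
h=TAGS["second"]
movep(at(h,-.085,.30),ROT); print(observe()["q"].round(2))
move_l(at(h,-.085,.105),feed=.12)
hit=move_l(at(h,.003,.105),feed=.05,max_force=5); s=observe()
print(hit,s["eef_pos"],s["ft_force"],s["time_s"])
move_l(at(h,-.085,.105),feed=.1); move_l(at(h,-.085,.25))
snap("wrist","w1"); snap("side","s1")
E
```

```text
[ 0.08 -0.34  1.94 -0.    1.55 -1.53]
False [0.48729713 0.11422665 0.10501247] [ 0.30455993  0.24019527 -0.10093936] 7.9333
```

View pics/w1.png

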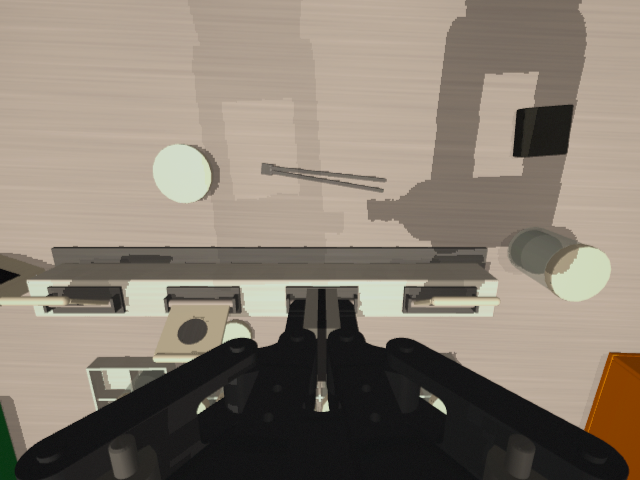

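View pics/s1.png

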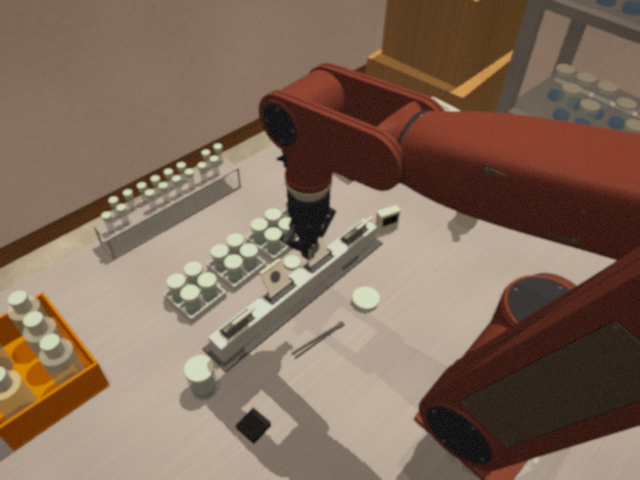

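In the side view the second tag now shows its disc up at px (275,280), and the first tag at (238,322) still shows its bar. In the wrist view the rail lies at row 300 and nothing has been disturbed. Next is the left tag.

Run:
```python
from h import *
import cv2
h=TAGS["left"]
movep(at(h,-.085,.25),ROT)
move_l(at(h,-.085,.105),feed=.12)
hit=move_l(at(h,.003,.105),feed=.05,max_force=5); s=observe()
print(hit,s["eef_pos"],s["ft_force"],s["time_s"])
move_l(at(h,-.085,.105),feed=.1); move_l(at(h,-.085,.33))
set_joints([-1.358,0.1,1.526,0,1.395,-.126]); hold(.5)
im,d=get_image("top"); cv2.imwrite("pics/t2.png",cv2.resize(im[140:350,110:460,::-1],None,fx=2.2,fy=2.2,interpolation=cv2.INTER_CUBIC))
o=np.load("pics/top0.npz")["d"]; e=abs(d-o)>.008
n,l,st,c=cv2.connectedComponentsWithStats(e.astype(np.uint8)[140:350,110:560])
print([(r+[110,140,0,0,0]).tolist() for r in st[1:] if r[4]>25]); print(observe()["time_s"],observe()["eef_pos"])
```

```text
False [0.48277402 0.23854931 0.10499714] [ 0.12555815  0.08242501 -0.68639407] 14.0167
[[183, 241, 33, 21, 493], [243, 240, 31, 20, 493], [243, 260, 31, 15, 341], [183, 262, 33, 14, 342]]
20.2333 [ 0.20888796 -0.59452618  0.30664877]
```

View pics/t2.png

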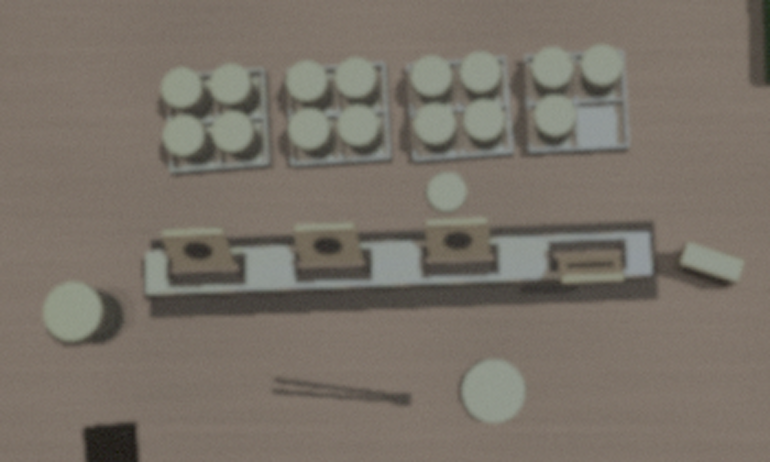

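The three tags in front of the full trays now show the disc, at crop px (198,250), (328,245) and (458,240). The fourth tag shows its bar at (592,265), in front of the tray with the empty seat at (597,128). Depth changed only at the two pushed tags, so nothing else moved.

```bash
python3 -c "
from plant import *
job_done()"
```

```text
the job is handed in; nothing more can be done
```

I pushed the two leftmost tags back with the shut fingertips; both had wrongly shown their bar in front of full trays. I left the third tag (disc up, full tray) and the fourth (bar up, tray with one empty seat) alone because they were already right.

- **Final picture:** the last top view shows disc, disc, disc, bar, matching full, full, full, not full.
- **Nothing else moved:** within the rail, tray and nearby bystander area, depth compared with the start changed only at the two tags I pushed. The black block was only partly inside that area.
- **Force:** the tool force read at the end of each push was under 1 N, and the 5 N stop never triggered.
- **Time:** the last check was at 20.2 s, with the arm clear of everything.

I judged the tag angles from the pictures and did not measure them. No check failed or disagreed.

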